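# Load the scan tray with T-nuts and slide it to the detent under the scanner

### The arm

A 6-joint arm with a two-finger parallel gripper is mounted at the origin on the work surface. World frame = base frame: x ahead of the robot, y to its left, z up, the work surface at z = 0. Lengths are in m, angles in rad, forces in N, time in s.
With the tool pointing down it reaches from about 0.375 to 0.9 m from the base axis. Payload 3.1 kg.
Tool frame: the origin (TCP) lies on the centre line of the jaws, within the pads' length; the fingertips stand 8 mm ahead of it and the grasp point (between the pads) lies 11 mm behind it; z points along the fingers, y is the line along which they close (so a half turn about z gives the same grasp; the last joint's range is limited). The gripper opens to 87 mm and grips with 3 to 60 N. Pads are 19 mm wide; open, the fingers measure 117 mm over their backs; the gripper's body (75 mm by 190 mm) begins 51 mm behind the grasp point.
Start: joints at [1.014, 0.527, 1.433, -0, 1.181, -0.178], TCP at [0.231, 0.581, 0.208] pointing down, gripper open.
Joint ranges: [-3.08, 3.08], [-0.75, 2.2], [0.22, 2.44], [-1.43, 4.57], [0, 2.65], [-2.85, 2.85]. Speed limits (rad/s): [2.79, 2.79, 3.14, 3.14, 3.14, 3.14].

### API

Orientations are given as a unit quaternion [x, y, z, w].
In Python, from rig import robot gives the robot as it stands. The module is installed in compiled form; this text tells all that it offers.
- The arm moves only by the tool send_rows, never from a script. Its argument "increments" is one flat list of numbers, 7 for each row, row after row: the turn, a rotation vector about the world's x, y, z in rad, then the shift along the world's x, y, z in cm, then the opening, from 0 (shut) to 1 (fully open). A call has 1 to 20 rows; each row shifts and turns the commanded pose from where the row before left it; what a row does not reach is not made up. A row lasts 1/12 s, in which the tool goes at most 41.7 mm and 7.16 degrees, less where a joint would pass 70% of its speed; a pose out of reach is approached as far as the arm can. A call is refused whole if a number of a shift passes 4.17 or a number of a turn 0.125, either way. A call with a gripper value outside its range is refused whole. The fingers move at their own pace and stop on an object; "newtons" is the grip in N (left out, the last holds). Time passes only in rows, so rows that do not move let the fingers close. It gives the time, the measured TCP pose, the force, the opening and the grip force at its end, in the units of the state.
- robot.get_obs(): the state, without advancing time (a new reading comes with each control period).
- robot.camera(name): name is "side" or "top" or "wrist"; returns a dict with "image" (384x512x3 uint8, red, green, blue), "range_z" (384x512 float32, m along the optical axis (not along the pixel's ray), 0 where there is no reading), "fx", "fy", "cx", "cy" (pixels), "R" (3x3) and "t" (3): a world point X has camera coordinates R X + t. Camera axes: x right, y down, z forward; pixel columns grow to the right and rows downward; lengths in m; the calibration is good to about 2 mm. A picture is of the moment at which its call begins.
- robot.hand_in(): hands the job in; it is judged then, once.
The state is a dict: "time": time; "q": joint angles; "joint_velocities": joint speeds; "joint_torque": joint torques, N m; "position": TCP position; "tool_rot": TCP orientation; "ft_force": force on the tool from outside, world axes, zero at the start; "moment": the same for the moment, N m; "grip_width": finger opening in m; "grip_force": force on a finger pad.
Only numpy, scipy, OpenCV 4.12 (cv2) and the standard library are available. Lean on these libraries where they do the work, as an engineer would, in place of code of your own. Each camera call takes 0.05 s, during which the arm holds its last target. There are 200 camera calls.

### The job

Pick up the scoop, shake its six T-nuts out over the two-bay tray so that all lie in the tray, spread about evenly with at least two in each bay, while the tray is still at its loading end, and stand the empty scoop upright on the table again. Then take the tray by its post and slide it along the rail towards the scanner until you feel the spring ball click into the notch; do not push through to the far side of the notch. Finish while holding the post with the tray resting in the notch for the scan, and leave the other things on the table alone.

Things in the scene. Friction and masses are not known exactly. Their poses are not given: they have to be found in the camera images.
- stage: fixed scan stage: aluminium base plate 130 x 540 x 12 mm lying on the table, two low steel rails on it along its y; a grey scanner head on a column (top about 350 mm, from 300 mm to 425 mm along +y, reaching x -60 to +100 mm) stands at its +y end. Origin: on the table under the rails; its y axis is the sliding direction towards the scanner; x points away from the robot at yaw 0
- carriage: the tray carriage (tray, tongue and post are one piece with it), sliding along the stage's y. Origin: on the table, straight below tray; axes as the stage's. Its travel runs from 120 mm on the -y side of the stage's origin (loading end) to 170 mm on the +y side; it starts within 50 mm of the loading end. Slides with about 1.5 N of friction; mass about 0.7 kg
- tray (a point): centre of the tray's floor (top face, 38 mm above the table), axes as the stage's. The aluminium tray is open on top: inside 110 mm along x, 156 mm along y, walls 4 mm thick, rim 30 mm above the floor. A rib 4 mm thick and 16 mm high along x through this point parts it into two bays, each 76 mm wide along y: one at +y, one at -y
- post (a point): black square upright post, 24 x 24 mm and 50 mm tall, fixed on the carriage at its loading end: 122 mm from tray along the stage's -y; gap to the tray's end wall 28 mm. This point: centre of its foot, 36 mm above the table, top at 86 mm; axes as the stage's. Grip here to slide the tray
- tongue (a point): midpoint of the notch: top of a steel tongue 30 x 36 mm on the carriage's -x side, 74 mm from tray along -x. Beneath it two round ribs 16 mm apart form the notch for the ball. Travels with the carriage
- clip: dark steel clip (46 x 40 x 28 mm) at the base plate's edge, with a 12 mm spring ball. Origin: centre of its underside, on the table, axes as the stage's. In the notch, tongue has its stage-y. The first rib meets the ball 17 mm before and resists with 6 to 8 N, fading over 9 mm; then the carriage is drawn in, and the second rib resists with 6 to 8 N. Let go within 5 mm, it centres itself
- scoop: aluminium scoop, 92 mm long (x), 60 mm wide (y): floor 4 mm, side walls 3 mm thick to 36 mm height, closed at -x, open mouth across the whole +x end (mouth edge at x = +46 mm, floor height 4 mm). A black grip bar 20 mm (x) x 60 mm (y) x 26 mm (z), centre 83 mm above the underside, bridges the walls at x = 0. Origin: centre of its underside; stands on the table, mass about 0.22 kg empty
- nut0: steel T-nut 20 x 16 x 15 mm (flange 8 mm high, narrower boss on top), 28 g; origin centre of its underside; starts in the scoop
- nut1: steel T-nut 20 x 16 x 15 mm (flange 8 mm high, narrower boss on top), 28 g; origin centre of its underside; starts in the scoop
- nut2: steel T-nut 20 x 16 x 15 mm (flange 8 mm high, narrower boss on top), 28 g; origin centre of its underside; starts in the scoop
- nut3: steel T-nut 20 x 16 x 15 mm (flange 8 mm high, narrower boss on top), 28 g; origin centre of its underside; starts in the scoop
- nut4: steel T-nut 20 x 16 x 15 mm (flange 8 mm high, narrower boss on top), 28 g; origin centre of its underside; starts in the scoop
- nut5: steel T-nut 20 x 16 x 15 mm (flange 8 mm high, narrower boss on top), 28 g; origin centre of its underside; starts in the scoop
- spray_can: white spray can, 56 mm diameter, 170 mm tall, origin centre of underside; leave alone
- bearing: steel bearing ring, 68 mm diameter, 18 mm high, lying flat; leave alone
- bracket: steel angle 90 x 45 x 40 mm, origin centre of underside; leave alone
- gauge_block: steel block 60 x 22 x 20 mm, origin centre of underside; leave alone
- mouse: round black mouse, 62 mm wide, 32 mm high; leave alone
Not all that is in view belongs to the job. Leave any brown, green or yellow look-alike of the scoop alone.

How it is judged:
On the way, in this order (a step that is already met when the one before it is completed fails the run):
1. all six nuts lie in the tray, at least two in each bay, with the tray still at its loading end (40 mm or more before the notch) (x of nut0 in the frame of tray between -0.057 and 0.057 m and y of nut0 in the frame of tray between -0.08 and 0.08 m and z of nut0 in the frame of tray between -0.005 and 0.036 m and x of nut1 in the frame of tray between -0.057 and 0.057 m and y of nut1 in the frame of tray between -0.08 and 0.08 m and z of nut1 in the frame of tray between -0.005 and 0.036 m and x of nut2 in the frame of tray between -0.057 and 0.057 m and y of nut2 in the frame of tray between -0.08 and 0.08 m and z of nut2 in the frame of tray between -0.005 and 0.036 m and x of nut3 in the frame of tray between -0.057 and 0.057 m and y of nut3 in the frame of tray between -0.08 and 0.08 m and z of nut3 in the frame of tray between -0.005 and 0.036 m and x of nut4 in the frame of tray between -0.057 and 0.057 m and y of nut4 in the frame of tray between -0.08 and 0.08 m and z of nut4 in the frame of tray between -0.005 and 0.036 m and x of nut5 in the frame of tray between -0.057 and 0.057 m and y of nut5 in the frame of tray between -0.08 and 0.08 m and z of nut5 in the frame of tray between -0.005 and 0.036 m and (y of each of nut0, nut1 in the frame of tray above 0.003 m or y of each of nut0, nut2 in the frame of tray above 0.003 m or y of each of nut0, nut3 in the frame of tray above 0.003 m or y of each of nut0, nut4 in the frame of tray above 0.003 m or y of each of nut0, nut5 in the frame of tray above 0.003 m or y of each of nut1, nut2 in the frame of tray above 0.003 m or y of each of nut1, nut3 in the frame of tray above 0.003 m or y of each of nut1, nut4 in the frame of tray above 0.003 m or y of each of nut1, nut5 in the frame of tray above 0.003 m or y of each of nut2, nut3 in the frame of tray above 0.003 m or y of each of nut2, nut4 in the frame of tray above 0.003 m or y of each of nut2, nut5 in the frame of tray above 0.003 m or y of each of nut3, nut4 in the frame of tray above 0.003 m or y of each of nut3, nut5 in the frame of tray above 0.003 m or y of each of nut4, nut5 in the frame of tray above 0.003 m) and (y of each of nut0, nut1 in the frame of tray below -0.003 m or y of each of nut0, nut2 in the frame of tray below -0.003 m or y of each of nut0, nut3 in the frame of tray below -0.003 m or y of each of nut0, nut4 in the frame of tray below -0.003 m or y of each of nut0, nut5 in the frame of tray below -0.003 m or y of each of nut1, nut2 in the frame of tray below -0.003 m or y of each of nut1, nut3 in the frame of tray below -0.003 m or y of each of nut1, nut4 in the frame of tray below -0.003 m or y of each of nut1, nut5 in the frame of tray below -0.003 m or y of each of nut2, nut3 in the frame of tray below -0.003 m or y of each of nut2, nut4 in the frame of tray below -0.003 m or y of each of nut2, nut5 in the frame of tray below -0.003 m or y of each of nut3, nut4 in the frame of tray below -0.003 m or y of each of nut3, nut5 in the frame of tray below -0.003 m or y of each of nut4, nut5 in the frame of tray below -0.003 m) and y of tongue in the frame of clip below -0.04 m), for 0.2 s.
2. the scoop stands upright on the table, let go (height (world z) of scoop below 0.008 m and angle between scoop's own z axis and vertical below 0.1 rad and contact force between the fingers and scoop below 0.1 N), for 0.2 s.
At the end, for the whole second after the job is handed in: all six nuts in the tray, at least two each side of the rib; the scoop upright (within 0.1 rad) on the table and let go; the tray at rest within 3 mm of the notch centre; the fingers gripping the post (over 2 N) (all of step 2 and x of nut0 in the frame of tray between -0.057 and 0.057 m and y of nut0 in the frame of tray between -0.08 and 0.08 m and z of nut0 in the frame of tray between -0.005 and 0.036 m and x of nut1 in the frame of tray between -0.057 and 0.057 m and y of nut1 in the frame of tray between -0.08 and 0.08 m and z of nut1 in the frame of tray between -0.005 and 0.036 m and x of nut2 in the frame of tray between -0.057 and 0.057 m and y of nut2 in the frame of tray between -0.08 and 0.08 m and z of nut2 in the frame of tray between -0.005 and 0.036 m and x of nut3 in the frame of tray between -0.057 and 0.057 m and y of nut3 in the frame of tray between -0.08 and 0.08 m and z of nut3 in the frame of tray between -0.005 and 0.036 m and x of nut4 in the frame of tray between -0.057 and 0.057 m and y of nut4 in the frame of tray between -0.08 and 0.08 m and z of nut4 in the frame of tray between -0.005 and 0.036 m and x of nut5 in the frame of tray between -0.057 and 0.057 m and y of nut5 in the frame of tray between -0.08 and 0.08 m and z of nut5 in the frame of tray between -0.005 and 0.036 m and (y of each of nut0, nut1 in the frame of tray above 0.003 m or y of each of nut0, nut2 in the frame of tray above 0.003 m or y of each of nut0, nut3 in the frame of tray above 0.003 m or y of each of nut0, nut4 in the frame of tray above 0.003 m or y of each of nut0, nut5 in the frame of tray above 0.003 m or y of each of nut1, nut2 in the frame of tray above 0.003 m or y of each of nut1, nut3 in the frame of tray above 0.003 m or y of each of nut1, nut4 in the frame of tray above 0.003 m or y of each of nut1, nut5 in the frame of tray above 0.003 m or y of each of nut2, nut3 in the frame of tray above 0.003 m or y of each of nut2, nut4 in the frame of tray above 0.003 m or y of each of nut2, nut5 in the frame of tray above 0.003 m or y of each of nut3, nut4 in the frame of tray above 0.003 m or y of each of nut3, nut5 in the frame of tray above 0.003 m or y of each of nut4, nut5 in the frame of tray above 0.003 m) and (y of each of nut0, nut1 in the frame of tray below -0.003 m or y of each of nut0, nut2 in the frame of tray below -0.003 m or y of each of nut0, nut3 in the frame of tray below -0.003 m or y of each of nut0, nut4 in the frame of tray below -0.003 m or y of each of nut0, nut5 in the frame of tray below -0.003 m or y of each of nut1, nut2 in the frame of tray below -0.003 m or y of each of nut1, nut3 in the frame of tray below -0.003 m or y of each of nut1, nut4 in the frame of tray below -0.003 m or y of each of nut1, nut5 in the frame of tray below -0.003 m or y of each of nut2, nut3 in the frame of tray below -0.003 m or y of each of nut2, nut4 in the frame of tray below -0.003 m or y of each of nut2, nut5 in the frame of tray below -0.003 m or y of each of nut3, nut4 in the frame of tray below -0.003 m or y of each of nut3, nut5 in the frame of tray below -0.003 m or y of each of nut4, nut5 in the frame of tray below -0.003 m) and y of tongue in the frame of clip between -0.003 and 0.003 m and linear speed of carriage below 0.004 m/s and contact force between the fingers and carriage above 2 N and horizontal distance between the grasp point and post below 0.03 m); the arm keeps its last pose, push and grip.
It fails at once if the tray was pushed more than 12 mm past the notch (y of tongue in the frame of clip above 0.012 m).
It fails at once if a bystander (spray can, bearing, bracket, gauge block, mouse) was moved more than 25 mm (distance of any of spray_can, bearing, bracket, gauge_block, mouse from where it was at the start of the episode above 0.025 m).
It also fails if it takes over 72 s, if anything falls off the work surface, if the arm or the gripper's body presses on something with over 40 N, if the wrist force passes 120 N, or if a joint passes its speed limit or range.

## Working session

There is one attempt and no reset: what is moved stays moved. The work goes in short steps, Python scripts to look and compute and a tool call to move; the robot and the scene stay as the last step left them, time stands still between calls to the robot, and variables do not carry over. Pictures are saved under pics/ and viewed, at most 10 in all, crops included, and the job is handed in when it is done.

Besides the shell and the picture viewer there is one more tool, called after "Call:" as name(argument=value, ...) on one line, values as JSON. send_rows: Moves the arm, as the interface text tells. Its arguments: {"type":"object","properties":{"increments":{"type":"array"},"newtons":{"type":"number"}},"required":["increments"]}

```bash
mkdir -p pics; cat > h.py <<'E'
import numpy as np, cv2
from rig import robot
def snap(n,f=None):
    c=robot.camera(n)
    if f: cv2.imwrite('pics/'+f,c['image'][:,:,::-1])
    return c
def cloud(c):
    h,w=c['range_z'].shape; v,u=np.mgrid[:h,:w]; z=c['range_z'].astype(float)
    P=np.stack([(u-c['cx'])/c['fx']*z,(v-c['cy'])/c['fy']*z,z],-1)
    W=(P-c['t'])@c['R']; W[z==0]=np.nan
    return W
E
python3 - <<'E'
from h import *
o=robot.get_obs();print({k:np.round(v,3) for k,v in o.items()})
for n in('top','side'):
    c=snap(n,n+'0.png'); np.savez(n+'0.npz',W=cloud(c),im=c['image'])
    print(n,-c['R'].T@c['t'],c['fx'])
a=cv2.imread('pics/top0.png');b=cv2.imread('pics/side0.png')
E
```

```text
{'time': np.float64(0.0), 'q': array([ 1.014,  0.528,  1.434,  0.   ,  1.181, -0.178]), 'joint_velocities': array([-0.   , -0.002, -0.001, -0.001, -0.003, -0.002]), 'joint_torque': array([ -0.   , -44.005, -17.659,   0.063,   0.058,  -0.   ]), 'position': array([0.231, 0.58 , 0.207]), 'tool_rot': array([ 0.188,  0.982, -0.001, -0.   ]), 'ft_force': array([-0.153, -0.441,  0.019]), 'moment': array([ 0.024, -0.02 , -0.03 ]), 'grip_force': np.float64(0.0), 'grip_width': np.float64(0.087)}
top [ 0.32470669 -0.0035749   1.68924666] 485.85058040846826
side [ 0.00892405 -0.64069007  0.92719686] 434.9526077496344
```

View pics/top0.png

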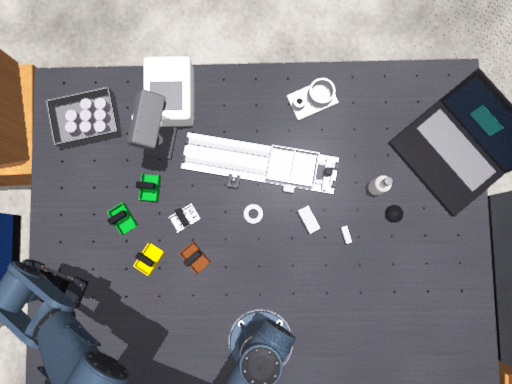

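View pics/side0.png

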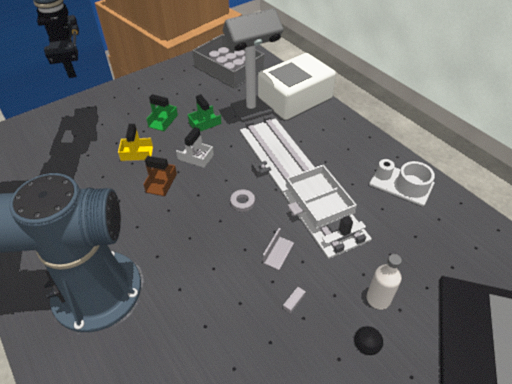

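Candidates for the scoop in the top view: silver (184,217), brown (195,258), yellow (149,259), green (149,187) and green (122,219). The silver one matches the description; next I check it in a close crop and measure it.

```bash
python3 - <<'E'
from h import *
d=np.load('top0.npz');W=d['W'];im=d['im']
A=cv2.resize(im[190:245,155:225],None,fx=7,fy=7,interpolation=cv2.INTER_CUBIC)
B=cv2.resize(im[120:205,175:345],(400*2,400),interpolation=cv2.INTER_CUBIC)
s=np.load('side0.npz')['im'];C=cv2.resize(s[120:180,160:230],None,fx=5,fy=5,interpolation=cv2.INTER_CUBIC)
can=np.zeros((600,800,3),np.uint8);can[:385,:490]=A[:385,:490]; 
D=cv2.resize(im[125:200,225:345],None,fx=3.,fy=3.);can[385:385+215,:360]=D[:215]
can[:300,490:800]=C[:300,:310]
cv2.imwrite('pics/crop.png',can[:,:,::-1])
def reg(u0,u1,v0,v1,z0,z1,dark=None):
    w=W[v0:v1,u0:u1].reshape(-1,3);g=im[v0:v1,u0:u1].reshape(-1,3).astype(int).max(1)
    m=(w[:,2]>z0)&(w[:,2]<z1)
    if dark is not None: m&=(g<80) if dark else (g>110)
    return w[m]
def rect(p,n):
    if len(p)<4: print(n,len(p));return
    (c,s,a)=cv2.minAreaRect((p[:,:2]*1000).astype(np.float32));print(n,len(p),np.round(c),np.round(s),round(a,1),'zmed',np.median(p[:,2]).round(3))
rect(reg(165,205,198,238,.085,.105),'bar')
rect(reg(165,205,198,238,.01,.08),'scoopwalls')
rect(reg(165,205,198,238,.01,.105),'scoopall')
rect(reg(180,345,125,200,.006,.02),'baseplate')
rect(reg(255,345,135,200,.055,.075),'trayrim')
rect(reg(255,345,135,200,.03,.046),'floor+tongue')
rect(reg(315,345,155,190,.078,.095),'posttop')
rect(reg(222,245,172,192,.015,.06),'clip')
rect(reg(278,300,183,196,.015,.06),'tongue')
for n,r in dict(can=(362,400,170,200),bearing=(240,268,200,228),bracket=(295,325,200,238),gauge=(338,358,222,248),mouse=(380,408,202,226)).items(): rect(reg(*r,.008,.3),n)
E
```

```text
bar 116 [425. 250.] [61. 20.] 29.2 zmed 0.096
scoopwalls 222 [426. 242.] [ 76. 129.] 20.5 zmed 0.021
scoopall 343 [426. 242.] [ 76. 129.] 20.5 zmed 0.033
baseplate 3093 [619. -19.] [577. 263.] 88.9 zmed 0.012
trayrim 282 [ 588. -146.] [210. 120.] 79.3 zmed 0.066
floor+tongue 1723 [ 576. -138.] [279. 144.] 79.5 zmed 0.038
posttop 53 [ 569. -242.] [24. 24.] 75.2 zmed 0.086
clip 129 [556.  83.] [77. 55.] 88.2 zmed 0.02
tongue 108 [ 523. -106.] [71. 30.] 77.9 zmed 0.036
can 367 [ 527. -432.] [ 92. 130.] 3.3 zmed 0.112
bearing 236 [429.  21.] [86. 81.] 9.0 zmed 0.018
bracket 133 [ 417. -181.] [124.  95.] 5.3 zmed 0.013
gauge 133 [ 361. -308.] [52. 74.] 80.9 zmed 0.019
mouse 253 [ 428. -472.] [70. 81.] 87.4 zmed 0.026
```

View pics/crop.png

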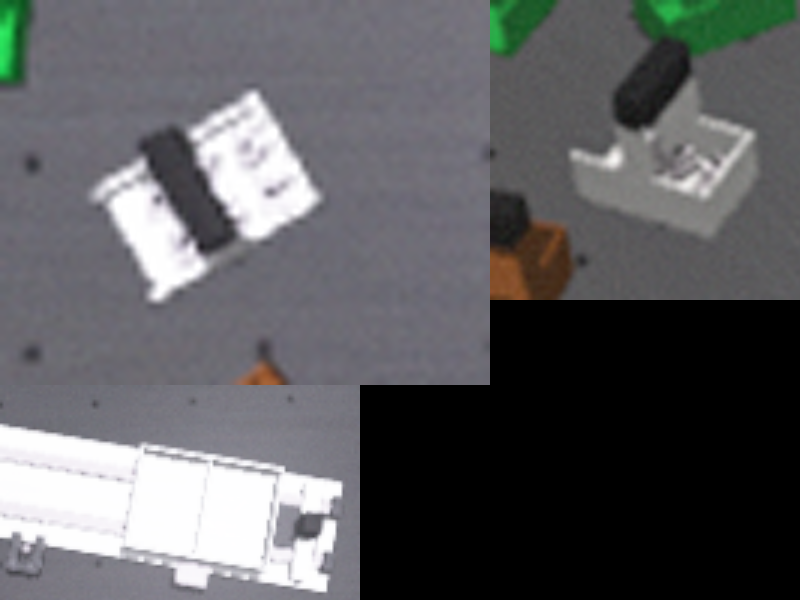

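The crop shows the silver scoop: bar from (160,140) to (220,250), closed wall with nuts at right (290,140), and the mouth apparently at lower left (130,245). That puts the origin at about (0.425, 0.250), with yaw about 119°. I go above it and check from the wrist.

Call:
send_rows(increments=[0,0,0.074,1.62,-2.75,0,1,0,0,0.074,1.62,-2.75,0,1,0,0,0.074,1.62,-2.75,0,1,0,0,0.074,1.62,-2.75,0,1,0,0,0.074,1.62,-2.75,0,1,0,0,0.074,1.62,-2.75,0,1,0,0,0.074,1.62,-2.75,0,1,0,0,0.074,1.62,-2.75,0,1,0,0,0.074,1.62,-2.75,0,1,0,0,0.074,1.62,-2.75,0,1,0,0,0.074,1.62,-2.75,0,1,0,0,0.074,1.62,-2.75,0,1,0,0,0,0,0,0,1])

```text
time: 1.18
position: [0.4285, 0.2467, 0.2078]
tool_rot: [-0.251, 0.968, -0.001, 0.001]
ft_force: [-0.2, -0.0, -0.2]
grip_width: 0.0868
grip_force: 0.0
```

```bash
python3 - <<'E'
from h import *
o=robot.get_obs();print({k:np.round(v,3) for k,v in o.items() if k in('time','q','position','tool_rot')})
c=snap('wrist','w1.png');W=cloud(c);im=c['image'].astype(int)
m=(W[...,2]>.088)&(W[...,2]<.104)&(im.max(2)<90)&(np.hypot(W[...,0]-.425,W[...,1]-.25)<.06)
print(cv2.minAreaRect((W[m][:,:2]*1000).astype(np.float32)),np.median(W[m][:,2]))
# wall profile in scoop frame
t=np.deg2rad(119.2);X=(W-[.425,.25,0])@np.array([[np.cos(t),-np.sin(t),0],[np.sin(t),np.cos(t),0],[0,0,1]])
for x0 in range(-55,56,10):
    s=(abs(X[...,0]*1000-x0)<5)&(abs(X[...,1])<.022); print(x0,s.sum(),np.round(np.nanpercentile(X[s][:,2],[5,50,95])*1000) if s.any() else '')
# stage via top
d=np.load('top0.npz');W=d['W'];g=d['im'].astype(int).max(2)
uv=[(232,182),(289,189),(328,172),(292,166)]
for u,v in uv: print((u,v),np.round(W[v,u],3),g[v,u])
cl=W[172:192,222:245].reshape(-1,3);gg=g[172:192,222:245].ravel();k=(cl[:,2]>.006)&(gg<120);print('clip dark',np.round(np.c_[cl[k].min(0),cl[k].max(0),np.median(cl[k],0)],3).tolist())
E
```

```text
{'time': np.float64(1.183), 'q': array([ 0.298,  0.353,  1.754, -0.003,  1.034, -1.779]), 'position': array([0.429, 0.247, 0.208]), 'tool_rot': array([-0.251,  0.968, -0.001,  0.001])}
((425.3092956542969, 253.072998046875), (59.73216247558594, 19.676069259643555), 30.60711669921875) 0.0960627395127524
-55 4342 [  2. 300. 336.]
-45 1508 [ 14. 258. 338.]
-35 875 [  4. 335. 339.]
-25 832 [ 12. 335. 339.]
-15 438 [  3.  13. 335.]
-5 1004 [ 95. 321. 334.]
5 1004 [ 95. 320. 334.]
15 1305 [ 19. 324. 336.]
25 1655 [ 17. 333. 336.]
35 2299 [  5. 322. 336.]
45 4270 [224. 304. 335.]
55 1770 [ -0. 322. 335.]
(232, 182) [0.55  0.087 0.002] 119
(289, 189) [ 0.517 -0.11   0.037] 252
(328, 172) [ 0.566 -0.238  0.084] 111
(292, 166) [ 0.593 -0.121  0.058] 243
clip dark [[0.524, 0.567, 0.532], [0.061, 0.115, 0.082], [0.007, 0.033, 0.018]]
```

View pics/w1.png

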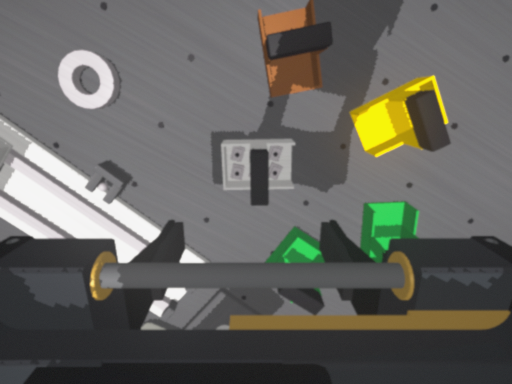

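The silver scoop is at (258,165), with the closed wall at left (225,165) and the mouth at right (293,165), which points +y. Four nuts are visible and two sit under the bar. Bar centre is about (0.425, 0.252) at yaw 120°. I descend and grip.

Call:
send_rows(increments=[0,0,0.015,-0.35,0.45,-2.4,1,0,0,0,0,0,-2.8,1,0,0,0,0,0,-2.8,1,0,0,0,0,0,-2.6,1,0,0,0,0,0,-2.0,1,0,0,0,0,0,-1.0,1,0,0,0,0,0,0,1,0,0,0,0,0,0,0.15,0,0,0,0,0,0,0.15,0,0,0,0,0,0,0.15,0,0,0,0,0,0,0.1,0,0,0,0,0,0,0.1,0,0,0,0,0,0,0,0,0,0,0,0,0,0,0,0,0,0,0,0,0], newtons=40)

```text
time: 2.48
position: [0.4221, 0.2552, 0.0722]
tool_rot: [-0.259, 0.966, 0.0, 0.0]
ft_force: [-0.4, -0.5, 0.6]
grip_width: 0.0416
grip_force: 0.0
```

Call:
send_rows(increments=[0,0,0,0,0,0,0,0,0,0,0,0,0,0,0,0,0,0,0,0,0,0,0,0,0,0,0,0,0,0,0,0,0,0,0])

```text
time: 2.9
position: [0.4224, 0.255, 0.0719]
tool_rot: [-0.259, 0.966, -0.0, 0.0]
ft_force: [1.0, -2.1, -0.4]
grip_width: 0.0193
grip_force: 40.0
```

Call:
send_rows(increments=[0,0,0,0,0,0.5,0,0,0,0,0,0,1,0,0,0,0,0,0,1.5,0,0,0,0,0,0,2,0,0,0,0,0,0,2.5,0,0,0,0,0,0,2.5,0,0,0,0,0,0,1.5,0,0,0,0,0,0,1,0,0,0,0,0,0,0.5,0,0,0,-0.04,0.12,-0.4,0,0,0,0,-0.08,0.3,-0.94,0,0,0,0,-0.108,0.49,-1.57,0,0,0,0,-0.108,0.49,-1.57,0,0,0,0,-0.108,0.49,-1.57,0,0,0,0,-0.108,0.49,-1.57,0,0,0,0,-0.108,0.49,-1.57,0,0,0,0,-0.108,0.49,-1.57,0,0,0,0,-0.108,0.49,-1.57,0,0,0,0,-0.108,0.49,-1.57,0,0,0,0,-0.108,0.49,-1.57,0,0])

```text
time: 4.57
position: [0.4693, 0.0999, 0.2015]
tool_rot: [0.283, 0.959, -0.0, -0.001]
ft_force: [0.3, 0.2, -3.9]
grip_width: 0.0197
grip_force: 39.9
```

Call:
send_rows(increments=[0,0,-0.108,0.49,-1.57,0,0,0,0,-0.108,0.49,-1.57,0,0,0,0,-0.108,0.49,-1.57,0,0,0,0,-0.108,0.49,-1.57,0,0,0,0,-0.108,0.49,-1.57,0,0,0,0,-0.108,0.49,-1.57,0,0,0,0,-0.108,0.49,-1.57,0,0,0,0,-0.108,0.49,-1.57,0,0,0,0,-0.108,0.49,-1.57,0,0,0,0,-0.108,0.49,-1.57,0,0,0,0,-0.07,0.3,-0.94,0,0,0,0,-0.036,0.12,-0.4,0,0,0,0,0,0,0,0,0,0,0,0,0,0,0,0])

```text
time: 5.73
position: [0.5226, -0.0695, 0.2014]
tool_rot: [0.769, 0.64, -0.0, -0.001]
ft_force: [0.2, 0.3, -4.1]
grip_width: 0.0199
grip_force: 39.9
```

```bash
python3 - <<'E'
from h import *
o=robot.get_obs();print({k:np.round(v,3) for k,v in o.items() if k in('time','q','position','tool_rot','ft_force','grip_width')})
a=snap('top');b=snap('side')
A=cv2.resize(a['image'][110:220,210:340],None,fx=3,fy=3);B=cv2.resize(b['image'][110:260,230:380],None,fx=2.66,fy=2.66)
can=np.zeros((400,800,3),np.uint8);can[:330,:390]=A;can[:399,395:794]=B[:399,:399];cv2.imwrite('pics/c2.png',can[:,:,::-1])
E
```

```text
{'time': np.float64(5.733), 'q': array([-0.345,  0.406,  1.683,  0.   ,  1.055, -0.162]), 'position': array([ 0.523, -0.07 ,  0.201]), 'tool_rot': array([ 0.769,  0.64 , -0.   , -0.001]), 'ft_force': array([ 0.23 ,  0.285, -4.085]), 'grip_width': np.float64(0.02)}
```

View pics/c2.png

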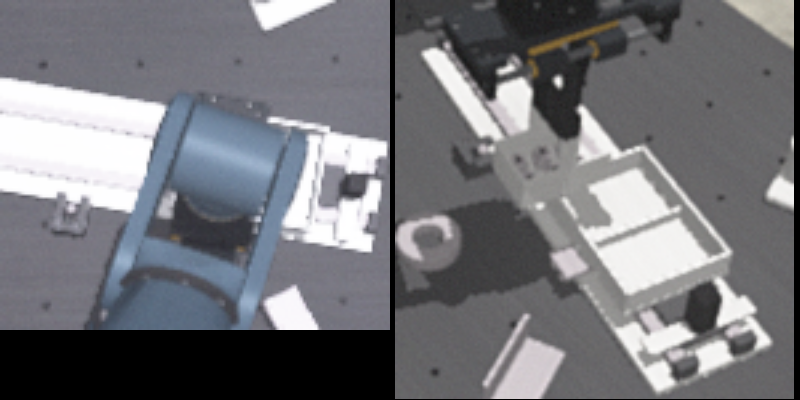

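All six nuts are still aboard: the side view shows them inside at (535,155), and the weight reads 4.1 N. The tray is clear. I tilt to about 25° first, keeping the lip over the +y bay.

Call:
send_rows(increments=[0.016,0.086,0,0.65,-0.12,-0.6,0,0.016,0.086,0,0.65,-0.12,-0.6,0,0.016,0.086,0,0.65,-0.12,-0.6,0,0.016,0.086,0,0.65,-0.12,-0.6,0,0.016,0.086,0,0.65,-0.12,-0.6,0,0,0,0,0,0,0,0,0,0,0,0,0,0,0,0,0,0,0,0,0,0,0,0,0,0,0,0,0])

```text
time: 6.58
position: [0.5553, -0.0754, 0.1732]
tool_rot: [0.75, 0.625, -0.138, -0.166]
ft_force: [-0.0, 0.2, -2.4]
grip_width: 0.0198
grip_force: 39.9
```

```bash
python3 - <<'E'
from h import *
o=robot.get_obs();print({k:np.round(v,3) for k,v in o.items() if k in('time','q','position','tool_rot','ft_force','grip_width')})
a=snap('top');b=snap('side')
A=cv2.resize(a['image'][110:220,210:340],None,fx=3,fy=3);B=cv2.resize(b['image'][110:260,230:380],None,fx=2.66,fy=2.66)
can=np.zeros((400,800,3),np.uint8);can[:330,:390]=A;can[:399,395:794]=B[:399,:399];cv2.imwrite('pics/c3.png',can[:,:,::-1])
E
```

```text
{'time': np.float64(6.583), 'q': array([-0.305,  0.692,  1.298, -0.051,  1.585, -0.112]), 'position': array([ 0.555, -0.075,  0.173]), 'tool_rot': array([ 0.75 ,  0.625, -0.138, -0.166]), 'ft_force': array([-0.04 ,  0.207, -2.388]), 'grip_width': np.float64(0.02)}
```

View pics/c3.png

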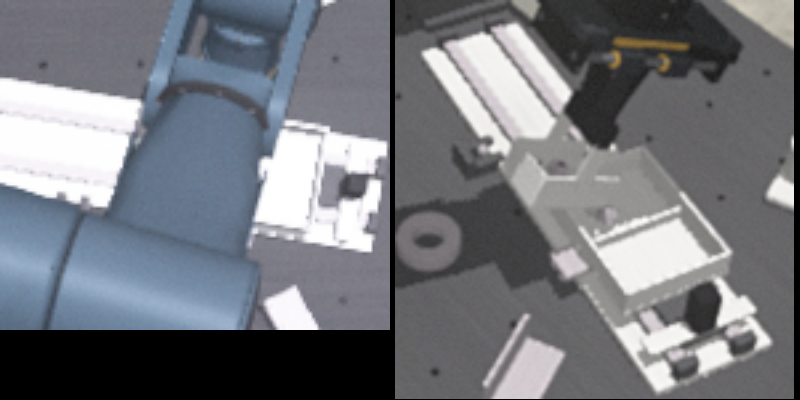

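Nuts are already in the +y bay, with one at (605,213), and something may remain in the scoop at (560,160). I tilt back and weigh.

Call:
send_rows(increments=[-0.016,-0.086,0,0,0,0.6,0,-0.016,-0.086,0,0,0,0.6,0,-0.016,-0.086,0,0,0,0.6,0,-0.016,-0.086,0,0,0,0.6,0,-0.016,-0.086,0,0,0,0.6,0,0,0,0,0,0,0,0,0,0,0,0,0,0,0,0,0,0,0,0,0,0])

```text
time: 7.35
position: [0.5564, -0.0762, 0.2028]
tool_rot: [0.769, 0.639, -0.0, 0.0]
ft_force: [-0.1, -0.4, -2.4]
grip_width: 0.0197
grip_force: 39.9
```

```bash
cat >> h.py <<'E'
def nuts(c,tray,yaw=-10.5,fn=None):
    "height blobs above tray floor in stage frame"
    W=cloud(c);t=np.deg2rad(yaw);R=np.array([[np.cos(t),-np.sin(t),0],[np.sin(t),np.cos(t),0],[0,0,1]])
    X=(W-np.array([*tray,.038]))@R
    return X
E
python3 - <<'E'
from h import *
o=robot.get_obs();print({k:np.round(v,3) for k,v in o.items() if k in('time','q','position','tool_rot','ft_force')})
a=snap('side');X=nuts(a,(.591,-.122))
m=(abs(X[...,0])<.048)&(abs(X[...,1])<.072)&(abs(X[...,1])>.008)&(X[...,2]>.005)&(X[...,2]<.03)
n,l,s,ce=cv2.connectedComponentsWithStats(m.astype(np.uint8))
for i in range(1,n):
    if s[i,4]>8: p=X[l==i];print(s[i],np.round(p.mean(0),3),np.round(p.max(0)-p.min(0),3))
cv2.imwrite('pics/c4.png',cv2.resize(a['image'][110:260,230:400],None,fx=4,fy=4)[:,:,::-1])
E
```

```text
{'time': np.float64(7.35), 'q': array([-0.335,  0.448,  1.6  , -0.   ,  1.093, -0.152]), 'position': array([ 0.556, -0.076,  0.203]), 'tool_rot': array([ 0.769,  0.639, -0.   ,  0.   ]), 'ft_force': array([-0.143, -0.432, -2.356])}
[300 185  15  12  87] [-0.022  0.031  0.013] [0.026 0.043 0.016]
```

View pics/c4.png

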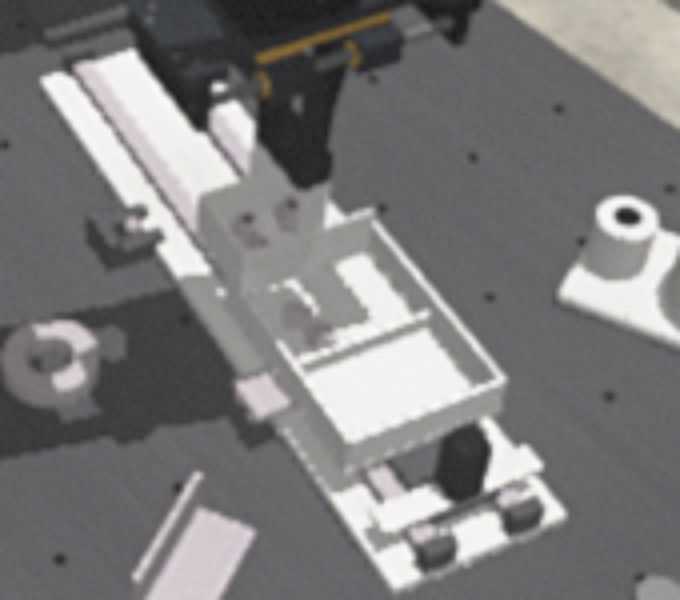

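Call:
send_rows(increments=[0,0,0,0,0,0,0,0,0,0,0,0,0,0,0,0,0,0,0,0,0])

```text
time: 7.65
position: [0.5564, -0.076, 0.2012]
tool_rot: [0.769, 0.64, -0.0, -0.001]
ft_force: [-0.1, -0.1, -2.8]
grip_width: 0.0196
grip_force: 39.9
```

```bash
python3 - <<'E'
from h import *
o=robot.get_obs();print(o['ft_force'],o['position'])
a=snap('side');p=o['position'];t=np.deg2rad(-10.5)
X=nuts(a,(p[0],p[1])); X[...,2]+=.038-(p[2]-.072)
m=(abs(X[...,0])<.042)&(abs(X[...,1])<.026)&(X[...,2]>-.002)&(X[...,2]<.04)
v,u=np.nonzero(m);print(len(v))
for x0 in range(-40,41,10):
  print(x0,[ (lambda s: (int(np.median(X[s][:,2])*1000),int(s.sum())) if s.any() else '-')(m&(abs(X[...,0]*1000-x0)<5)&(abs(X[...,1]*1000-y0)<5)) for y0 in (-20,-10,0,10,20)])
w=snap('wrist','w2.png')
E
```

```text
[-0.08059603 -0.0654763  -2.76620463] [ 0.55637401 -0.07602753  0.2012333 ]
159
-40 ['-', '-', '-', '-', '-']
-30 [(35, 1), (21, 3), (13, 6), (15, 12), (14, 7)]
-20 [(18, 2), (21, 3), (16, 10), (20, 11), (21, 5)]
-10 ['-', '-', (7, 2), (6, 5), (7, 8)]
0 ['-', '-', (6, 7), (6, 16), (6, 14)]
10 ['-', '-', (10, 5), (19, 15), (17, 7)]
20 ['-', '-', '-', '-', (21, 1)]
30 ['-', '-', (7, 3), '-', '-']
40 ['-', '-', (3, 2), (4, 5), '-']
```

View pics/w2.png

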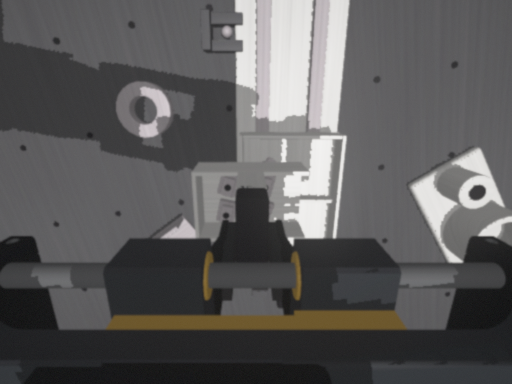

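The wrist view shows nuts still against the scoop's closed wall at (228,187) and (228,213). The depth map shows a third near mid-scoop, so about 3 are in the tray and 3 in the scoop. I move over to the -y bay and pour the rest.

Call:
send_rows(increments=[0,0,0,-0.1,-0.55,0,0,0,0,0,-0.2,-1.1,0,0,0,0,0,-0.2,-1.1,0,0,0,0,0,-0.2,-1.1,0,0,0,0,0,-0.2,-1.1,0,0,0,0,0,-0.2,-1.1,0,0,0,0,0,-0.2,-1.1,0,0,0,0,0,-0.25,-0.6,0,0,0.016,0.086,0,0,0,-0.58,0,0.016,0.086,0,0,0,-0.58,0,0.016,0.086,0,0,0,-0.58,0,0.016,0.086,0,0,0,-0.58,0,0.016,0.086,0,0,0,-0.58,0,0,0,0,0,0,0,0,0,0,0,0,0,0,0,0,0,0,0,0,0,0])

```text
time: 9.08
position: [0.5402, -0.1534, 0.1731]
tool_rot: [0.751, 0.624, -0.138, -0.166]
ft_force: [0.4, -0.1, -3.0]
grip_width: 0.0197
grip_force: 39.9
```

Call:
send_rows(increments=[0.009,0.049,0,0.4,-0.07,0.05,0,0.009,0.049,0,0.4,-0.07,0.05,0,0.009,0.049,0,0.4,-0.07,0.05,0,0.009,0.049,0,0.4,-0.07,0,0,0,0,0,0,0,0,0,0.009,0.049,0,0.4,-0.07,0,0,0.009,0.049,0,0.4,-0.07,-0.05,0,0.009,0.049,0,0.4,-0.07,-0.05,0,0.009,0.049,0,0.4,-0.07,-0.08,0,0.009,0.049,0,0.4,-0.07,-0.1,0,0.009,0.049,0,0.4,-0.07,-0.1,0,0,0,0,0,0,0,0,0,0,0,0,0,0,0])

```text
time: 10.17
position: [0.5801, -0.1605, 0.1708]
tool_rot: [0.687, 0.571, -0.288, -0.346]
ft_force: [-0.4, 0.5, -1.5]
grip_width: 0.0193
grip_force: 39.9
```

```bash
python3 - <<'E'
from h import *
o=robot.get_obs();print({k:np.round(v,3) for k,v in o.items() if k in('time','q','position','tool_rot','ft_force','grip_width')})
b=snap('side');w=snap('wrist');B=cv2.resize(b['image'][110:260,230:380],None,fx=2.66,fy=2.66);A=cv2.resize(w['image'],(390,292))
can=np.zeros((400,800,3),np.uint8);can[:292,:390]=A;can[:399,395:794]=B[:399,:399];cv2.imwrite('pics/c5.png',can[:,:,::-1])
E
```

```text
{'time': np.float64(10.167), 'q': array([-0.374,  1.031,  0.811, -0.192,  2.215, -0.23 ]), 'position': array([ 0.58 , -0.16 ,  0.171]), 'tool_rot': array([ 0.687,  0.571, -0.288, -0.346]), 'ft_force': array([-0.359,  0.52 , -1.46 ]), 'grip_width': np.float64(0.019)}
```

View pics/c5.png

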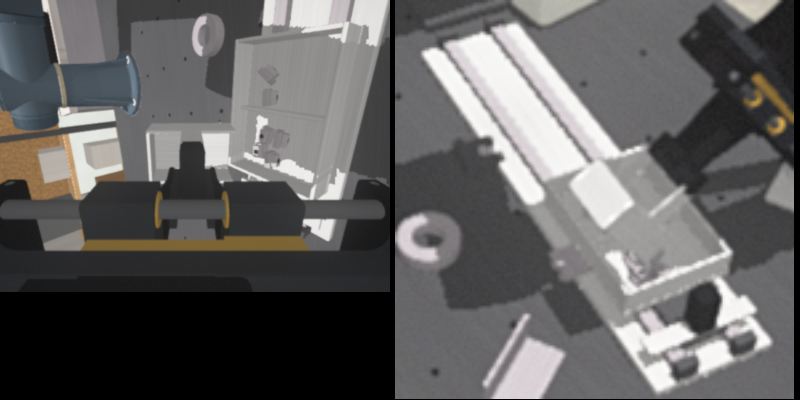

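The wrist view shows 2 nuts in the +y bay at (268,73) and (268,97), and a group in the -y bay around (265,145). I level the scoop, raise it and check by numbers.

Call:
send_rows(increments=[-0.008,-0.046,0,-0.2,0.03,1,0,-0.017,-0.093,0,-0.4,0.07,1.2,0,-0.017,-0.093,0,-0.4,0.07,1.2,0,-0.017,-0.093,0,-0.4,0.07,1,0,-0.017,-0.093,0,-0.4,0.07,0.5,0,-0.017,-0.093,0,-0.4,0.07,0,0,-0.017,-0.093,0,-0.4,0.07,0,0,-0.017,-0.093,0,-0.4,0.07,0,0,-0.017,-0.093,0,-0.4,0.07,0,0,-0.017,-0.093,0,-0.4,0.07,0,0,-0.008,-0.046,0,0,0,0,0,0,0,0,0,0,0,0,0,0,0,0,0,0,0,0,0,0,0,0,0,0])

```text
time: 11.43
position: [0.5429, -0.1541, 0.2208]
tool_rot: [0.769, 0.64, 0.004, 0.003]
ft_force: [0.2, -0.6, -2.2]
grip_width: 0.0197
grip_force: 39.9
```

```bash
python3 - <<'E'
from h import *
o=robot.get_obs();print({k:np.round(v,3) for k,v in o.items() if k in('time','q','position','tool_rot','ft_force')})
p=o['position']
for n in('side','wrist'):
  a=snap(n);S=nuts(a,(p[0],p[1])); S[...,2]+=.038-(p[2]-.072)
  m=(abs(S[...,0])<.042)&(abs(S[...,1])<.026)&(S[...,2]>-.002)&(S[...,2]<.04)
  for x0 in range(-40,41,20): print(n,x0,[ (lambda s: (int(np.median(S[s][:,2])*1000),int(s.sum())) if s.any() else '-')(m&(abs(S[...,0]*1000-x0)<10)&(abs(S[...,1]*1000-y0)<5)) for y0 in (-20,-10,0,10,20)])
  X=nuts(a,(.591,-.122))
  g=''
  for x in range(48,-53,-8): print('%4d'%x,' '.join((lambda s:'%3d'%(np.median(X[s][:,2])*1000) if s.any() else ' --')((abs(X[...,0]*1000-x)<4)&(abs(X[...,1]*1000-y)<4)&(X[...,2]<.035)&(X[...,2]>-.01)) for y in range(72,-73,-8)))
E
```

```text
{'time': np.float64(11.433), 'q': array([-0.477,  0.426,  1.58 ,  0.005,  1.126, -0.297]), 'position': array([ 0.543, -0.154,  0.221]), 'tool_rot': array([0.769, 0.64 , 0.004, 0.003]), 'ft_force': array([ 0.152, -0.578, -2.197])}
side -40 ['-', '-', '-', '-', '-']
side -20 [(33, 2), '-', (6, 16), (6, 23), (5, 20)]
side 0 ['-', '-', (5, 15), (5, 25), (5, 24)]
side 20 [(35, 1), '-', '-', (5, 9), (5, 16)]
side 40 ['-', '-', (5, 6), (3, 3), '-']
  48  --  --  --  --  --  --  --  --  --   1   0   1   0   2   0   1   2  --  29
  40  --  --  --  --  --  --  --  --   7   1   2   1   2   0   2   1   2  --  28
  32  --  --  --  --  --  --  --  --  -1   3   1   1   1   0   0   0   1  --  28
  24  --  --  --  --  --  --  --  --  --   3   2  -1   0   2   1   0   1  --  29
  16  --  --  --  --  --  --  --  --  --   1   1   2   2   0   0   0   0  --  17
   8  --  --  --  --  --  --  --  --  --   1   1  17  14  12   2  --  --  --  22
   0  --  --  --  --  --  --  --  --  -2   3   1   8  11  12   8  17  14  12  13
  -8  --  --  --  --  --  --  --  --  --   1   0   2   3   3   1  13  14  16  30
 -16  
[... 1023 characters left out ...]
   0   0   0  15   0   0   0   0  --  --  --  --  --
   8   0   0   0   0   0   0   0   0   0  15   0   0  15  15  --  --  --  --  --
   0   0   0   0   0   0   0   0   0   0  15   0   0  12  11  --  --  --  --  --
  -8   0   0   0   0   0   0   9   9   0  15   0   0   4   0  --  --  --  --  --
 -16   0   0   0  11  16   0  17  16  13  15   0   0  15  15  --  --  --  --  --
 -24   0   0   0  16  10   0   8   7   1  15   0   0   5   7  --  --  --  --  --
 -32   0   0   0   1   0   0   0   0   0  15   0   0   0   0  --  --  --  --  --
 -40   0   0   0   0   0   0   0   0   0  15   0   0   0   0  --  --  --  --  --
 -48   0   0   0   0   0   0   0   0   0  15   0   0   0   0  --  --  --  --  --
```

There are 2 nuts in the +y bay and 4 in the -y bay, and the scoop is empty. I set the scoop down on free table at (0.43, 0.15).

Call:
send_rows(increments=[0,0,0,-0.56,1.5,0,0,0,0,0,-1.13,3.04,0,0,0,0,0,-1.13,3.04,0,0,0,0,0,-1.13,3.04,0,0,0,0,0,-1.13,3.04,0,0,0,0,0,-1.13,3.04,0,0,0,0,0,-1.13,3.04,0,0,0,0,0,-1.13,3.04,0,0,0,0,0,-1.13,3.04,0,0,0,0,0,-1.13,3.04,0,0,0,0,0,-0.56,1.5,-1,0,0,0,0,0,0,-2.5,0,0,0,0,0,0,-2.5,0,0,0,0,0,0,-2.5,0,0,0,0,0,0,-2.5,0,0,0,0,0,0,-2,0,0,0,0,0,0,-1,0,0,0,0,0,0,-0.5,0,0,0,0,0,0,0,0,0,0,0,0,0,0,0])

```text
time: 13.2
position: [0.4299, 0.1502, 0.0747]
tool_rot: [0.768, 0.64, 0.004, 0.003]
ft_force: [-0.5, -0.5, -1.3]
grip_width: 0.0196
grip_force: 39.9
```

Call:
send_rows(increments=[0,0,0,0,0,-0.15,0,0,0,0,0,0,-0.1,0,0,0,0,0,0,0,0])

```text
time: 13.45
position: [0.43, 0.1499, 0.0727]
tool_rot: [0.768, 0.64, 0.004, 0.003]
ft_force: [-0.3, 0.6, -2.6]
grip_width: 0.0194
grip_force: 39.9
```

Call:
send_rows(increments=[0,0,0,0,0,-0.1,0,0,0,0,0,0,-0.1,0,0,0,0,0,0,0,0])

```text
time: 13.7
position: [0.4297, 0.1501, 0.0712]
tool_rot: [0.769, 0.64, 0.004, 0.003]
ft_force: [-1.7, 1.5, 7.3]
grip_width: 0.0196
grip_force: 39.9
```

Contact with the table. I release and rise.

Call:
send_rows(increments=[0,0,0,0,0,0,0.5,0,0,0,0,0,0,0.8,0,0,0,0,0,0,0.8,0,0,0,0,0,0,0.8,0,0,0,0,0,0,0.8,0,0,0,0,0,0,0.8,0,0,0,0,0,0,0.8,0,0,0,0,0,0,0.8,0,0,0,0,0,0,0.8,0,0,0,0,0,1,0.8,0,0,0,0,0,2,0.8,0,0,0,0,0,2.5,0.8,0,0,0,0,0,2.5,0.8,0,0,0,0,0,2.5,0.8,0,0,0,0,0,2.5,0.8,0,0,0,0,0,1,0.8])

```text
time: 15.03
position: [0.4312, 0.15, 0.2132]
tool_rot: [0.768, 0.64, 0.006, 0.004]
ft_force: [0.7, -0.6, 0.3]
grip_width: 0.0695
grip_force: 0.0
```

```bash
python3 - <<'E'
from h import *
o=robot.get_obs();print({k:np.round(v,3) for k,v in o.items() if k in('time','q','position','tool_rot','ft_force','grip_width')})
a=snap('top');W=cloud(a);im=a['image'].astype(int)
b=snap('side');
def rect(m,n):
    p=W[m]; print(n,len(p),[np.round(k,1) for k in cv2.minAreaRect((p[:,:2]*1000).astype(np.float32))] if len(p)>4 else '',np.round(np.median(p[:,2]),3) if len(p) else '')
for nm,c in(('top',a),('side',b)):
    W=cloud(c);g=c['image'].astype(int).max(2)
    near=lambda x,y,r:(np.hypot(W[...,0]-x,W[...,1]-y)<r)
    rect(near(.43,.15,.05)&(W[...,2]>.088)&(W[...,2]<.104),nm+' scoop bar')
    rect(near(.569,-.242,.035)&(W[...,2]>.078)&(W[...,2]<.092),nm+' post')
    rect(near(.535,.085,.05)&(W[...,2]>.022)&(W[...,2]<.045),nm+' clip')
    rect(near(.515,-.108,.03)&(W[...,2]>.028)&(W[...,2]<.042),nm+' tongue')
    X=nuts(c,(.591,-.122))
    if nm=='top':
        # rim edges in stage frame
        m=(X[...,2]>.024)&(X[...,2]<.036)&(abs(X[...,0])<.075)&(abs(X[...,1])<.1);q=X[m];print('rim x',np.percentile(q[:,0],[1,99]),'y',np.percentile(q[:,1],[1,99]))
E
```

```text
{'time': np.float64(15.033), 'q': array([ 0.089,  0.288,  1.843, -0.   ,  0.996,  0.271]), 'position': array([0.431, 0.15 , 0.213]), 'tool_rot': array([0.768, 0.64 , 0.006, 0.004]), 'ft_force': array([ 0.668, -0.578,  0.271]), 'grip_width': np.float64(0.07)}
top scoop bar 6 [array([423.9, 118.3]), array([ 1.6, 16.5]), np.float64(75.4)] 0.096
top post 48 [array([ 569.6, -241.5]), array([22.9, 23.9]), np.float64(73.9)] 0.085
top clip 54 [array([552.1,  86.1]), array([53.8, 45.5]), np.float64(72.8)] 0.026
top tongue 83 [array([ 526.4, -110.2]), array([35.5, 35.7]), np.float64(79.8)] 0.036
rim x [-0.05742139  0.06159022] y [-0.08206743  0.08125632]
side scoop bar 133 [array([428.1, 150.4]), array([62. , 20.3]), np.float64(80.1)] 0.096
side post 96 [array([ 568.8, -238.8]), array([25.6, 24.3]), np.float64(82.7)] 0.086
side clip 57 [array([547.9,  84.7]), array([39.1, 42.4]), np.float64(76.8)] 0.027
side tongue 145 [array([ 520.5, -107.6]), array([43.2, 29.7]), np.float64(80.1)] 0.036
```

The scoop stands upright, its bar top at 0.096 m. The post is at about (0.569, -0.241), and the tongue has about 196 mm to go to the clip. Next is the post.

Call:
send_rows(increments=[0,0,0,0.49,-1.4,0,0.7,0,0,0,0.99,-2.79,0,0.7,0,0,0,0.99,-2.79,0,0.7,0,0,0,0.99,-2.79,0,0.7,0,0,0,0.99,-2.79,0,0.7,0,0,0,0.99,-2.79,0,0.7,0,0,0,0.99,-2.79,0,0.7,0,0,0,0.99,-2.79,0,0.7,0,0,0,0.99,-2.79,0,0.7,0,0,0,0.99,-2.79,0,0.7,0,0,0,0.99,-2.79,0,0.7,0,0,0,0.99,-2.79,0,0.7,0,0,0,0.99,-2.79,0,0.7,0,0,0,0.99,-2.79,0,0.7,0,0,0,0.49,-1.4,0,0.7,0,0,0,0,0,0,0.7])

```text
time: 16.47
position: [0.5685, -0.2444, 0.2081]
tool_rot: [0.77, 0.639, 0.003, 0.003]
ft_force: [-0.0, -0.4, 0.2]
grip_width: 0.061
grip_force: 0.0
```

Call:
send_rows(increments=[0,0,0,0,0,-3,0.7,0,0,0,0,0,-3,0.7,0,0,0,0,0,-3,0.7,0,0,0,0,0,-3,0.7,0,0,0,0,0,-2.5,0.7,0,0,0,0,0,-1,0.7,0,0,0,0,0,-0.5,0.7,0,0,0,0,0,0,0.7])

```text
time: 17.13
position: [0.5672, -0.2398, 0.049]
tool_rot: [0.768, 0.64, 0.003, 0.001]
ft_force: [-0.6, 1.2, 0.2]
grip_width: 0.0608
grip_force: 0.0
```

```bash
python3 - <<'E'
from h import *
o=robot.get_obs();print({k:np.round(v,3) for k,v in o.items() if k in('time','position','tool_rot','ft_force','grip_width')})
b=snap('side');W=cloud(b);p=o['position']
m=(np.hypot(W[...,0]-.569,W[...,1]+.24)<.03)&(W[...,2]>.05)&(W[...,2]<.084);print(m.sum(),np.round(W[m].min(0),3),np.round(W[m].max(0),3))
E
```

```text
{'time': np.float64(17.133), 'position': array([ 0.567, -0.24 ,  0.049]), 'tool_rot': array([0.768, 0.64 , 0.003, 0.001]), 'ft_force': array([-0.595,  1.183,  0.245]), 'grip_width': np.float64(0.061)}
119 [ 0.554 -0.253  0.051] [ 0.598 -0.228  0.084]
```

Call:
send_rows(increments=[0,0,0,0,0,0.4,0.3,0,0,0,0,0,0,0.2,0,0,0,0,0,0,0.1,0,0,0,0,0,0,0,0,0,0,0,0,0,0,0,0,0,0,0,0,0,0,0,0,0,0,0,0,0,0,0,0,0,0,0,0,0,0,0,0,0,0,0,0,0,0,0,0,0], newtons=35)

```text
time: 18.02
position: [0.5701, -0.2416, 0.0545]
tool_rot: [0.769, 0.64, 0.005, 0.004]
ft_force: [5.1, -0.4, -0.8]
grip_width: 0.0238
grip_force: 35.0
```

Call:
send_rows(increments=[0,0,0,0.09,0.49,0,0,0,0,0,0.18,0.98,0,0,0,0,0,0.27,1.475,0,0,0,0,0,0.27,1.475,0,0,0,0,0,0.27,1.475,0,0,0,0,0,0.27,1.475,0,0,0,0,0,0.27,1.475,0,0,0,0,0,0.27,1.475,0,0,0,0,0,0.27,1.475,0,0,0,0,0,0.27,1.475,0,0,0,0,0,0.18,0.98,0,0,0,0,0,0.09,0.49,0,0,0,0,0,0,0,0,0,0,0,0,0,0,0,0])

```text
time: 19.18
position: [0.5983, -0.0935, 0.0546]
tool_rot: [0.768, 0.64, 0.006, 0.005]
ft_force: [8.1, -0.6, -2.7]
grip_width: 0.0237
grip_force: 35.0
```

```bash
python3 - <<'E'
from h import *
o=robot.get_obs();f=o['ft_force'];print(f, 'along',f@[.182,.983,0],'lat',f@[.983,-.182,0],'travel',(o['position']-[.5701,-.2416,.0545])@[.182,.983,0])
R=np.array([[.983,-.182],[.182,.983]])
for n in('side','top','wrist'):
    c=snap(n);W=cloud(c);S=W[...,:2]@R.T; T0=R@[.5205,-.108]; P=o['position'][:2]@R.T
    # tongue: expected post+122y, -74x
    e=P+[-.074,.122]
    m=(abs(S[...,0]-e[0]+.003)<.012)&(abs(S[...,1]-e[1])<.03)&(W[...,2]>.030)&(W[...,2]<.042)
    print(n,'tongue',m.sum(),np.round((np.percentile(S[m],[2,50,98],axis=0)-e)*1000).tolist() if m.sum()>5 else '')
    c0=R@[.55,.086]
    for z0,z1 in((.022,.034),(.004,.034)):
        m=(abs(S[...,0]-c0[0]+.005)<.035)&(abs(S[...,1]-c0[1])<.03)&(W[...,2]>z0)&(W[...,2]<z1)&(c['image'].max(2)<150)
        print(n,'clip',m.sum(),np.round((np.percentile(S[m],[2,50,98],axis=0)-e)*1000).tolist() if m.sum()>5 else '',np.round(np.median(W[m],0),3))
E
```

```text
[ 8.09131662 -0.60024109 -2.7293938 ] along 0.8825826364308994 lat 8.063008111714261 travel 0.15069292798888276
side tongue 89 [[-13.0, -15.0], [-3.0, 1.0], [8.0, 22.0]]
side clip 46 [[-29.0, 25.0], [-24.0, 41.0], [-4.0, 64.0]] [0.533 0.084 0.028]
side clip 172 [[-35.0, 23.0], [-15.0, 47.0], [23.0, 69.0]] [0.538 0.089 0.018]
top tongue 0 
top clip 0  [nan nan nan]
top clip 0  [nan nan nan]
wrist tongue 1697 [[-11.0, -16.0], [-3.0, 2.0], [5.0, 18.0]]
wrist clip 0  [nan nan nan]
wrist clip 29 [[-26.0, 24.0], [-24.0, 25.0], [-21.0, 25.0]] [0.528 0.069 0.011]
  return _methods._mean(a, axis=axis, dtype=dtype,
  ret = um.true_divide(
```

Call:
send_rows(increments=[0,0,0,0.19,0.47,0,0,0,0,0,0.09,0.49,0,0,0,0,0,0.09,0.49,0,0,0,0,0,0.09,0.49,0,0,0,0,0,0,0,0,0,0,0,0,0,0,0,0])

```text
time: 19.83
position: [0.602, -0.0739, 0.0545]
tool_rot: [0.769, 0.64, 0.005, 0.004]
ft_force: [6.2, 1.0, -2.8]
grip_width: 0.0238
grip_force: 35.0
```

Call:
send_rows(increments=[0,0,0,0.036,0.197,0,0,0,0,0,0.036,0.197,0,0,0,0,0,0.036,0.197,0,0,0,0,0,0,0,0,0])

```text
time: 20.17
position: [0.603, -0.0686, 0.0546]
tool_rot: [0.768, 0.64, 0.005, 0.005]
ft_force: [5.8, -1.7, -2.8]
grip_width: 0.0239
grip_force: 35.0
```

Call:
send_rows(increments=[0,0,0,0.036,0.197,0,0,0,0,0,0,0,0,0])

```text
time: 20.33
position: [0.6032, -0.0676, 0.0545]
tool_rot: [0.768, 0.64, 0.004, 0.005]
ft_force: [5.5, -3.5, -0.4]
grip_width: 0.0236
grip_force: 35.0
```

Call:
send_rows(increments=[0,0,0,0.036,0.197,0,0,0,0,0,0,0,0,0])

```text
time: 20.5
position: [0.6034, -0.0665, 0.0546]
tool_rot: [0.768, 0.64, 0.004, 0.005]
ft_force: [3.4, -6.7, -0.7]
grip_width: 0.0237
grip_force: 35.0
```

Call:
send_rows(increments=[0,0,0,0.036,0.197,0,0,0,0,0,0,0,0,0])

```text
time: 20.67
position: [0.6038, -0.0646, 0.0546]
tool_rot: [0.768, 0.64, 0.004, 0.005]
ft_force: [4.8, -6.1, -2.2]
grip_width: 0.0237
grip_force: 35.0
```

The rib is met at y ≈ -0.068, so the notch centre should be near y ≈ -0.051.

Call:
send_rows(increments=[0,0,0,0.036,0.197,0,0,0,0,0,0,0,0,0])

```text
time: 20.83
position: [0.6042, -0.0622, 0.0546]
tool_rot: [0.768, 0.64, 0.004, 0.005]
ft_force: [4.3, -3.5, -0.8]
grip_width: 0.0235
grip_force: 35.0
```

Call:
send_rows(increments=[0,0,0,0.036,0.197,0,0,0,0,0,0,0,0,0])

```text
time: 21.0
position: [0.6048, -0.0593, 0.0545]
tool_rot: [0.769, 0.64, 0.005, 0.005]
ft_force: [5.4, -0.6, -1.1]
grip_width: 0.0235
grip_force: 35.0
```

Call:
send_rows(increments=[0,0,0,0.036,0.197,0,0,0,0,0,0,0,0,0])

```text
time: 21.17
position: [0.6054, -0.0562, 0.0546]
tool_rot: [0.769, 0.639, 0.006, 0.004]
ft_force: [6.9, 2.7, -2.5]
grip_width: 0.0237
grip_force: 35.0
```

Call:
send_rows(increments=[0,0,0,0.018,0.098,0,0,0,0,0,0,0,0,0])

```text
time: 21.33
position: [0.6056, -0.0547, 0.0546]
tool_rot: [0.769, 0.639, 0.006, 0.004]
ft_force: [6.9, 2.2, -1.2]
grip_width: 0.0239
grip_force: 35.0
```

Call:
send_rows(increments=[0,0,0,0.018,0.098,0,0,0,0,0,0,0,0,0])

```text
time: 21.5
position: [0.6059, -0.0534, 0.0545]
tool_rot: [0.769, 0.639, 0.006, 0.004]
ft_force: [7.7, 3.6, -3.5]
grip_width: 0.024
grip_force: 35.0
```

Call:
send_rows(increments=[0,0,0,0.018,0.098,0,0,0,0,0,0,0,0,0,0,0,0,0,0,0,0])

```text
time: 21.75
position: [0.6061, -0.0524, 0.0545]
tool_rot: [0.769, 0.64, 0.006, 0.004]
ft_force: [7.4, 2.9, -2.1]
grip_width: 0.0239
grip_force: 35.0
```

Call:
send_rows(increments=[0,0,0,0.018,0.098,0,0,0,0,0,0,0,0,0,0,0,0,0,0,0,0])

```text
time: 22.0
position: [0.6062, -0.052, 0.0545]
tool_rot: [0.769, 0.64, 0.006, 0.004]
ft_force: [7.5, 1.3, -1.9]
grip_width: 0.0238
grip_force: 35.0
```

```bash
python3 - <<'E'
from h import *
o=robot.get_obs();f=o['ft_force'];print('along',f@[.182,.983,0],'travel',(o['position']-[.5701,-.2416,.0545])@[.182,.983,0])
R=np.array([[.983,-.182],[.182,.983]])
for n in('side','wrist'):
    c=snap(n);W=cloud(c);S=W[...,:2]@R.T; e=o['position'][:2]@R.T+[-.074,.122]
    m=(abs(S[...,0]-e[0]+.003)<.012)&(abs(S[...,1]-e[1])<.03)&(W[...,2]>.030)&(W[...,2]<.042)
    print(n,'tongue',m.sum(),np.round((np.percentile(S[m],[2,50,98],axis=0)-e)*1000).tolist())
    m=(abs(S[...,0]-e[0]+.015)<.03)&(abs(S[...,1]-e[1])<.032)&(W[...,2]>.014)&(W[...,2]<.031)&(c['image'].max(2)<150)
    print(n,'clip',m.sum(),np.round((np.percentile(S[m],[2,50,98],axis=0)-e)*1000).tolist() if m.sum()>5 else '')
E
```

```text
along 2.607566641275973 travel 0.19291541504239734
side tongue 80 [[-13.0, -16.0], [-3.0, 2.0], [8.0, 21.0]]
side clip 111 [[-29.0, -19.0], [-14.0, -9.0], [14.0, 21.0]]
wrist tongue 1690 [[-11.0, -16.0], [-3.0, 2.0], [5.0, 18.0]]
wrist clip 1422 [[-26.0, -17.0], [-20.0, 0.0], [-5.0, 20.0]]
```

The tongue centre agrees with the clip centre to within about 1 mm. I let go briefly so the notch centres the tray, then grip again.

Call:
send_rows(increments=[0,0,0,0,0,0,0.45,0,0,0,0,0,0,0.45,0,0,0,0,0,0,0.45,0,0,0,0,0,0,0.45,0,0,0,0,0,0,0.45,0,0,0,0,0,0,0.45,0,0,0,0.13,-0.02,0,0.45,0,0,0,0,0,0,0.45,0,0,0,0,0,0,0.2,0,0,0,0,0,0,0.1,0,0,0,0,0,0,0,0,0,0,0,0,0,0,0,0,0,0,0,0,0,0,0,0,0,0,0,0,0,0,0,0,0,0,0,0,0,0,0,0,0,0], newtons=20)

```text
time: 23.43
position: [0.6059, -0.0529, 0.0542]
tool_rot: [0.769, 0.64, 0.004, 0.003]
ft_force: [3.7, -0.6, -3.1]
grip_width: 0.0235
grip_force: 20.0
```

```bash
python3 - <<'E'
from h import *
o=robot.get_obs();f=o['ft_force'];print('along',f@[.182,.983,0],'lat',f@[.983,-.182,0],'travel',(o['position']-[.5701,-.2416,.0545])@[.182,.983,0])
R=np.array([[.983,-.182],[.182,.983]]);e=o['position'][:2]@R.T+[-.074,.122]
for n in('side','wrist'):
    c=snap(n);W=cloud(c);S=W[...,:2]@R.T
    m=(abs(S[...,0]-e[0]+.003)<.012)&(abs(S[...,1]-e[1])<.03)&(W[...,2]>.030)&(W[...,2]<.042)
    print(n,'tongue',m.sum(),np.round((np.percentile(S[m],[2,50,98],axis=0)-e)*1000,1).tolist())
    m=(abs(S[...,0]-e[0]+.015)<.03)&(abs(S[...,1]-e[1])<.032)&(W[...,2]>.014)&(W[...,2]<.031)&(c['image'].max(2)<150)
    print(n,'clip',m.sum(),np.round((np.percentile(S[m],[2,50,98],axis=0)-e)*1000,1).tolist() if m.sum()>5 else '')
    X=nuts(c,R.T@(o['position'][:2]@R.T+[0,.1235]))
    for x in range(48,-53,-10): print('%4d'%x,' '.join((lambda s:'%3d'%(np.median(X[s][:,2])*1000) if s.any() else ' --')((abs(X[...,0]*1000-x)<5)&(abs(X[...,1]*1000-y)<5)&(X[...,2]<.035)&(X[...,2]>-.01)) for y in range(70,-73,-10)))
W=cloud(snap('side'));m=(np.hypot(W[...,0]-.43,W[...,1]-.15)<.05)&(W[...,2]>.088)&(W[...,2]<.104);print('scoop',m.sum(),np.median(W[m],0))
E
```

```text
along 0.06858470407680821 lat 3.753860563232899 travel 0.1920469584989214
side tongue 81 [[-13.4, -14.1], [-2.3, 1.0], [8.6, 23.2]]
side clip 117 [[-28.7, -17.1], [-17.2, -6.1], [13.1, 20.8]]
  48   0   2  --  --  --  --  --  --  --  --  --  --   9  19  --
  38   1   0   1  --  --  --  --  --  --  --  --  --  --  --  --
  28   1   1   0   2  --  --  --  --  --  --  --  --  --  --  --
  18   0   1   0   2  --  --  --  --  --  --  --  --  --  --  --
   8   0   1   1   3  --  --  --  --  --  --  --   2   2  --  --
  -2   2   2   3  --  --  --  --  --  --  --  --  --  13  16  --
 -12   1   2  --  18  --  --  --  --  --  --  --  --   7  15  --
 -22   1  --  16  15  --  --  --  --  --  --  --  --  --  --  --
 -32   0   1  12   5   0   1  --  --  --  --  --  --  --  --  --
 -42   2   1   2   0   0  --  --  11   3   1   1   0   2  --  --
 -52  31  31  24  31  32  33  30  28  30  16  29  32  29  29  29
wrist tongue 1628 [[-10.5, -14.6], [-2.7, 2.4], [5.0, 18.1]]
wrist clip 1417 [[-26.3, -16.7], [-19.7, 0.3], [-4.4, 20.3]]
  48  --  --  --  --  --   0   0   9   0   0   0   0   0   0   0
  38  --  --  --  --  --   0   0   9   0   0   0   0   0   0   0
  28  --  --  --  --  --   0   0   8   0   0   0   0   0   0   0
  18  --  --  --  --  --   0   0  10   0   0   0   0   0   0   0
   8  --  --  --  --  --   0   0   9   0   1  15   4   0   0   0
  -2  --  --  --  --  --   0   0   9   0   0  10   1   7  14   1
 -12  --  --  --  --  --   0  10   8   0   0  11   1   1   7   0
 -22  --  --  --  --  --   0   9   8   0   1  15   8  15  14   0
 -32  --  --  --  --  --   0   0   8   0   0   0   0   7   0   0
 -42  --  --  --  --  --   0   0   8   0   0   0   0   0   0   0
 -52  --  --  --  --  --   0   7  17  15  14  14  13  13  13  13
scoop 133 [0.42632224 0.14660765 0.09675903]
```

```bash
python3 -c "
from rig import robot
print(robot.hand_in())"
```

```text
the job is handed in; nothing more can be done
None
```

I handed the job in at about 24 s: by my last checks all six nuts are in the tray (2 in the +y bay, 4 in the -y bay, not an even 3/3), the scoop stands empty and upright on the table, and the tray rests in the notch with the post gripped at 20 N; hand-in returned no verdict.

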